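Find the storage jar lid that rocks and press it home

TASK

One of the four stoneware jars on the dining table has a wooden lid that is not pushed home. Press down with the fingertips near the edge of the lids until you find the one that rocks, then press that lid down in the middle until it is fully home and finish while still holding it down, with the fingertips pressing on the middle of it. Only press: do not pick up, tip or push about the jars, and leave the mug, the book and the glasses where they are.

Things in the scene. Friction and masses are not known exactly. Their poses are not given: they have to be found in the camera images.
- jar_a: White stoneware storage jar with blue bands, round, 92 mm across, about 0.8 kg, standing loose on the table; origin at the centre of its underside, z up. It carries its own wooden lid. A seated lid is solid wherever it is pressed.
- lid_a_top (a point): Centre of the flat top of this jar's lid: plain pale wooden disc, 92 mm across, 17 mm high, top 104 mm above the table; z normal to it. All four look alike and lie level. The one not home, pressed 25 to 35 mm off centre with 3 N or more, rocks: that side dips 4 to 6 mm, the far side rises; it springs back when let go. This alone does not seat it.
- lid_a (a joint): How far the middle of this lid has gone down since the start, m: 0 as found for all four. The rocking lid, pressed within 10 mm of its centre with over 10 to 13 N, slides 6 mm straight down onto its rim (reads 0.006), stays there and rocks no more. A seated lid stays near 0. Rocking hardly changes it.
- jar_b: White stoneware storage jar with blue bands, round, 92 mm across, about 0.8 kg, standing loose on the table; origin at the centre of its underside, z up. It carries its own wooden lid. A seated lid is solid wherever it is pressed.
- lid_b_top (a point): Centre of the flat top of this jar's lid: plain pale wooden disc, 92 mm across, 17 mm high, top 107 mm above the table; z normal to it. All four look alike and lie level. The one not home, pressed 25 to 35 mm off centre with 3 N or more, rocks: that side dips 4 to 6 mm, the far side rises; it springs back when let go. This alone does not seat it.
- lid_b (a joint): How far the middle of this lid has gone down since the start, m: 0 as found for all four. The rocking lid, pressed within 10 mm of its centre with over 10 to 13 N, slides 6 mm straight down onto its rim (reads 0.006), stays there and rocks no more. A seated lid stays near 0. Rocking hardly changes it.
- jar_c: White stoneware storage jar with blue bands, round, 92 mm across, about 0.8 kg, standing loose on the table; origin at the centre of its underside, z up. It carries its own wooden lid. A seated lid is solid wherever it is pressed.
- lid_c_top (a point): Centre of the flat top of this jar's lid: plain pale wooden disc, 92 mm across, 17 mm high, top 105 mm above the table; z normal to it. All four look alike and lie level. The one not home, pressed 25 to 35 mm off centre with 3 N or more, rocks: that side dips 4 to 6 mm, the far side rises; it springs back when let go. This alone does not seat it.
- lid_c (a joint): How far the middle of this lid has gone down since the start, m: 0 as found for all four. The rocking lid, pressed within 10 mm of its centre with over 10 to 13 N, slides 6 mm straight down onto its rim (reads 0.006), stays there and rocks no more. A seated lid stays near 0. Rocking hardly changes it.
- jar_d: White stoneware storage jar with blue bands, round, 92 mm across, about 0.8 kg, standing loose on the table; origin at the centre of its underside, z up. It carries its own wooden lid. A seated lid is solid wherever it is pressed.
- lid_d_top (a point): Centre of the flat top of this jar's lid: plain pale wooden disc, 92 mm across, 17 mm high, top 105 mm above the table; z normal to it. All four look alike and lie level. The one not home, pressed 25 to 35 mm off centre with 3 N or more, rocks: that side dips 4 to 6 mm, the far side rises; it springs back when let go. This alone does not seat it.
- lid_d (a joint): How far the middle of this lid has gone down since the start, m: 0 as found for all four. The rocking lid, pressed within 10 mm of its centre with over 10 to 13 N, slides 6 mm straight down onto its rim (reads 0.006), stays there and rocks no more. A seated lid stays near 0. Rocking hardly changes it.
- mug: Blue stoneware mug, 82 mm across, 92 mm high, handle on its own +y side; origin at the centre of its underside. Leave alone.
- book: Green bound book lying flat, 110 x 180 x 28 mm; origin at the centre of its underside. Leave alone.
- glasses: Red reading glasses standing on the table, temples open, 125 mm wide, 135 mm deep (towards its own +x), 43 mm high; origin on the table below the bridge. Leave alone.

How it is judged:
On the way, in this order (a step that is already met when the one before it is completed fails the run):
1. the lid that is not home has been pressed off its centre and rocked (tilted more than 3 degrees) ((angle between the z axis of lid_a_top and the z axis of jar_a, either way round above 0.052 rad or angle between the z axis of lid_b_top and the z axis of jar_b, either way round above 0.052 rad or angle between the z axis of lid_c_top and the z axis of jar_c, either way round above 0.052 rad or angle between the z axis of lid_d_top and the z axis of jar_d, either way round above 0.052 rad)), for 0.05 s.
2. that lid has been pressed home: at least 4.5 mm down and level within 2.3 degrees (((value of joint lid_a above 0.0045 m and angle between lid_a_top's own z axis and vertical below 0.04 rad) or (value of joint lid_b above 0.0045 m and angle between lid_b_top's own z axis and vertical below 0.04 rad) or (value of joint lid_c above 0.0045 m and angle between lid_c_top's own z axis and vertical below 0.04 rad) or (value of joint lid_d above 0.0045 m and angle between lid_d_top's own z axis and vertical below 0.04 rad))), for 0.2 s.
At the end, for the whole second after the job is handed in: The lid that rocked is home (4.5 mm or more down, level within 2.3 degrees); the fingertips press on it with over 1.5 N, the grasp point within 20 mm of its centre seen from above; the jars (upright, within 6 degrees), mug, book and glasses are within 20 mm of where they stood (((value of joint lid_a above 0.0045 m and angle between lid_a_top's own z axis and vertical below 0.04 rad and contact force between the fingers and jar_a above 1.5 N and horizontal distance between the grasp point and lid_a_top below 0.02 m) or (value of joint lid_b above 0.0045 m and angle between lid_b_top's own z axis and vertical below 0.04 rad and contact force between the fingers and jar_b above 1.5 N and horizontal distance between the grasp point and lid_b_top below 0.02 m) or (value of joint lid_c above 0.0045 m and angle between lid_c_top's own z axis and vertical below 0.04 rad and contact force between the fingers and jar_c above 1.5 N and horizontal distance between the grasp point and lid_c_top below 0.02 m) or (value of joint lid_d above 0.0045 m and angle between lid_d_top's own z axis and vertical below 0.04 rad and contact force between the fingers and jar_d above 1.5 N and horizontal distance between the grasp point and lid_d_top below 0.02 m)) and height (world z) of the grasp point above 0.1 m and distance of each of jar_a, jar_b, jar_c, jar_d, mug, book, glasses from where it was at the start of the episode below 0.02 m and angle between each of jar_a, jar_b, jar_c, jar_d's own z axis and vertical below 0.1 rad); the arm keeps its last pose, push and grip.
It fails at once if a jar is lifted more than 12 mm (height (world z) of any of jar_a, jar_b, jar_c, jar_d above 0.012 m).
It fails at once if a jar is tipped more than 9 degrees (angle between any of jar_a, jar_b, jar_c, jar_d's own z axis and vertical above 0.16 rad).
It fails at once if a jar is pushed more than 25 mm from its place (distance of any of jar_a, jar_b, jar_c, jar_d from where it was at the start of the episode above 0.025 m).
It fails at once if the mug, book or glasses are moved more than 20 mm (distance of any of mug, book, glasses from where it was at the start of the episode above 0.02 m).
It also fails if it takes over 45 s, if anything falls off the work surface, if the arm or the gripper's body presses on something with over 40 N, if the wrist force passes 120 N, or if a joint passes its speed limit or range.

ROBOT

A 7-joint arm with a two-finger parallel gripper is mounted at the origin on the work surface. World frame = base frame: x ahead of the robot, y to its left, z up, the work surface at z = 0. Lengths are in m, angles in rad, forces in N, time in s.
With the tool pointing down it reaches from about 0.4 to 0.9 m from the base axis. Payload 5.5 kg.
Tool frame: the origin (TCP) lies between the finger pads; the fingertips stand 19 mm ahead of it and the grasp point (between the pads) is the TCP; z points along the fingers, y is the line along which they close (so a half turn about z gives the same grasp; the last joint's range is limited). The gripper opens to 92 mm and grips with 3 to 60 N. Pads are 19 mm wide; open, the fingers measure 130 mm over their backs; the gripper's body (75 mm by 190 mm) begins 47 mm behind the grasp point.
Start: joints at [1.439, 0.501, -0.427, 1.55, 0.221, 1.138, -0.21], TCP at [0.25, -0.6, 0.246] pointing down, gripper open.
Joint ranges: [-2.88, 2.88], [-0.31, 2.03], [-1.54, 1.56], [0.2, 2.42], [-1.41, 4.55], [0.19, 2.02], [-2.57, 2.57]. Speed limits (rad/s): [2.57, 2.57, 3.14, 3.14, 3.14, 3.14, 3.14].

INTERFACE

Orientations are given as a unit quaternion [x, y, z, w].
In Python, from cell import ctrl gives the robot as it stands. The module is installed in compiled form; this text tells all that it offers.
- The arm moves only by the tool servo_tool, never from a script. Its argument "commands" is one flat list of numbers, 5 for each row, row after row: the finger opening in mm, from 0 to 91.8, then the shift along the tool's x, y, z in units of 30 mm (1.0 is 30 mm), then the turn about the tool's z in units of 6 degrees (1.0 is 6 degrees). In form: [fingers, tx, ty, tz, turn, fingers, tx, ty, tz, turn, ...]. A call has 1 to 12 rows; each row shifts and turns the commanded pose from where the row before left it, along the tool's axes as they then stand; what a row does not reach is not made up. A row lasts 1/12 s, in which the tool goes at most 41.7 mm and 7.16 degrees, less where a joint would pass 70% of its speed; a pose out of reach is approached as far as the arm can. A call is refused whole if a number of a shift passes 1 or a number of a turn 1, either way. A call with a gripper value outside its range is refused whole. The fingers move at their own pace and stop on an object; "newtons" is the grip in N (left out, the last holds). Time passes only in rows, so rows that do not move let the fingers close. It gives the time, the measured TCP pose, the force, the opening and the grip force at its end, in the units of the state.
- ctrl.get_obs(): the state, without advancing time (a new reading comes with each control period).
- ctrl.camera(name): name is "scene" or "top"; returns a dict with "pixels" (420x560x3 uint8, red, green, blue), "camera_matrix" (3x3 intrinsics, pixels), "origin" and "attitude" of the camera in the world. Camera axes: x right, y up, looking along -z (the intrinsics and any distortion apply to the point x, -y, -z); pixel columns grow to the right and rows downward; lengths in m; the calibration is good to about 2 mm. A picture is of the moment at which its call begins. There is no depth.
- ctrl.sign_off(): hands the job in; it is judged then, once.
The state is a dict: "clock": time; "joint_pos": joint angles; "joint_vel": joint speeds; "joint_torque": joint torques, N m; "tool_pos": TCP position; "ee_rot": TCP orientation; "force": force on the tool from outside, world axes, zero at the start; "ft_torque": the same for the moment, N m; "width": opening from 0.0 (shut) to 1.0 (fully open); "gripper_force": force on a finger pad.
Only numpy, scipy, OpenCV 4.12 (cv2) and the standard library are available. Lean on these libraries where they do the work, as an engineer would, in place of code of your own. Each camera call takes 0.05 s, during which the arm holds its last target. There are 200 camera calls.

## Working session

There is one attempt and no reset: what is moved stays moved. The work goes in short steps, Python scripts to look and compute and a tool call to move; the robot and the scene stay as the last step left them, time stands still between calls to the robot, and variables do not carry over. Pictures are saved under pics/ and viewed, at most 10 in all, crops included, and the job is handed in when it is done.

Besides the shell and the picture viewer there is one more tool, called after "Emit:" as name(argument=value, ...), one argument or row to a line, values as JSON. servo_tool: Moves the arm, as the interface text tells. Its arguments: {"type":"object","properties":{"commands":{"type":"array","items":{"type":"number"}},"newtons":{"type":"number"}},"required":["commands"]}

```bash
mkdir -p pics
cat > h.py <<'E'
import numpy as np, cv2, json
from cell import ctrl
def snap(n,f):
    c=ctrl.camera(n); cv2.imwrite('pics/'+f,c['pixels'][:,:,::-1]); return c
E
python3 - <<'E'
from h import *
for n in('top','scene'):
    c=snap(n,n+'0.png'); print(n,c['camera_matrix'],c['origin'],c['attitude'],[k for k in c])
o=ctrl.get_obs(); print(o)
E
```

```text
top [[543.55229794   0.         281.80275196]
 [  0.         543.55229794 210.66059316]
 [  0.           0.           1.        ]] [0.39653385 0.09931121 1.25136655] [-0.05955139  0.07645844  0.70711034 -0.70043037] ['pixels', 'camera_matrix', 'origin', 'attitude']
scene [[471.12946079   0.         280.52495639]
 [  0.         471.12946079 212.23516361]
 [  0.           0.           1.        ]] [ 1.23509986 -0.48389511  0.76296078] [0.39628234 0.17663737 0.35897243 0.82637664] ['pixels', 'camera_matrix', 'origin', 'attitude']
{'clock': 0.1, 'joint_pos': array([ 1.43921664,  0.50176672, -0.42679748,  1.5513187 ,  0.22081108,
        1.13828374, -0.21032145]), 'joint_vel': array([ 0.00019626, -0.0013292 , -0.00043279, -0.00159764,  0.00108827,
        0.00050015, -0.00157084]), 'joint_torque': array([-1.07895245e-02, -5.67874146e+01, -5.83842069e+00, -2.79915047e+01,
       -6.90311333e-02,  2.41173530e-02,  6.08194591e-05]), 'tool_pos': array([ 0.24972521, -0.59948603,  0.24478436]), 'ee_rot': array([ 9.80579724e-01,  1.96119001e-01, -1.41249700e-04, -8.49915024e-04]), 'force': array([-0.46082499,  0.07857726,  0.54379603]), 'ft_torque': array([ 0.02170514, -0.02349714,  0.02494837]), 'gripper_force': 0.0, 'width': 1.000364826887922}
```

View pics/top0.png

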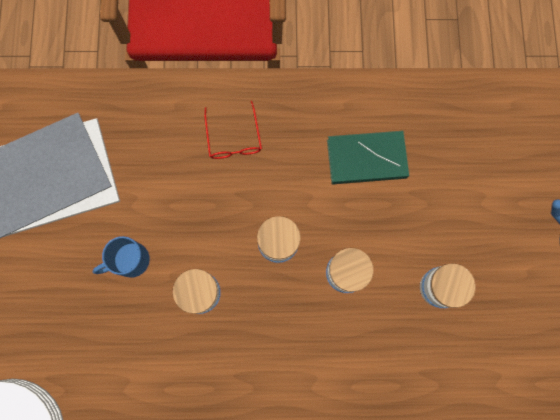

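View pics/scene0.png

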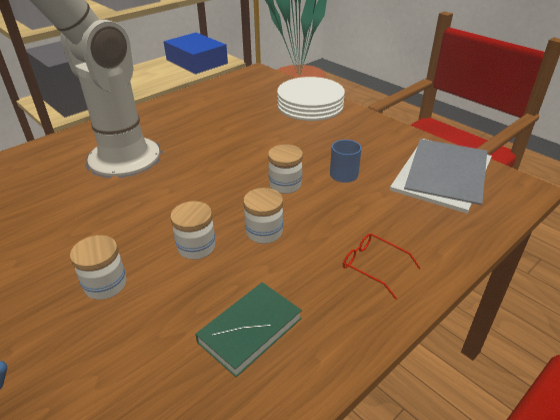

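The top view shows four pale lids at about (196,291), (279,237), (351,270) and (453,286). The mug is at (126,257), the glasses at (234,130) and the book at (368,157). The scene view shows the same row of jars, clear of each other.

```bash
cat >> h.py <<'E'
from scipy.spatial.transform import Rotation as R
def ray(c,u,v,z):
    K=c['camera_matrix']; d=R.from_quat(c['attitude']).apply([(u-K[0,2])/K[0,0],-(v-K[1,2])/K[1,1],-1]); o=np.array(c['origin'])
    return o+d*(z-o[2])/d[2]
def proj(c,p):
    q=R.from_quat(c['attitude']).inv().apply(np.array(p)-c['origin']); K=c['camera_matrix']
    return K[0,0]*q[0]/-q[2]+K[0,2], -K[1,1]*q[1]/-q[2]+K[1,2]
E
python3 - <<'E'
from h import *
t=ctrl.camera('top'); s=ctrl.camera('scene')
def blob(c,u,v):
    im=c['pixels'].astype(np.float32); ref=np.median(im[v-5:v+6,u-5:u+6].reshape(-1,3),0)
    m=(np.abs(im-ref).max(2)<45).astype(np.uint8)
    m=cv2.morphologyEx(m,cv2.MORPH_CLOSE,np.ones((3,3))); m=cv2.morphologyEx(m,cv2.MORPH_OPEN,np.ones((5,5)))
    n,l,st,ce=cv2.connectedComponentsWithStats(m); k=l[v,u]
    cs,_=cv2.findContours((l==k).astype(np.uint8),cv2.RETR_EXTERNAL,cv2.CHAIN_APPROX_NONE)
    return cv2.fitEllipse(cv2.convexHull(cs[0]))
for u,v in[(196,291),(279,237),(351,270),(453,286)]:
    e=blob(t,u,v); p=ray(t,*e[0],.1055); print(np.round(e[0],1),np.round(e[1],1),p.round(4),'scene',np.round(proj(s,p),1),'diam',e[1][1]/543.6*1.146)
for n,(u,v),z in[('mug',(126,257),.092),('glass',(234,153),.04),('book',(368,157),.028)]: print(n,ray(t,u,v,z).round(3))
o=ctrl.get_obs();print(R.from_quat(o['ee_rot']).as_matrix().round(3))
E
```

```text
[194.2 290.7] [43.2 44.9] [0.4516 0.2549 0.1055] scene [285.8 153. ] diam 0.0945518922700524
[278.3 236.9] [42.2 42.9] [0.5631 0.0785 0.1055] scene [263.5 198.7] diam 0.09035406142144276
[351.3 269.2] [43. 44.] [ 0.493  -0.0748  0.1055] scene [191.3 213.3] diam 0.09276557425526329
[451.8 285.4] [43.9 47. ] [ 0.457  -0.286   0.1055] scene [ 95.1 249.7] diam 0.09904593490870055
mug [0.525 0.402 0.092]
glass [0.77  0.178 0.04 ]
book [ 0.762 -0.135  0.028]
[[ 0.923  0.385 -0.   ]
 [ 0.385 -0.923  0.001]
 [ 0.    -0.001 -1.   ]]
```

Projecting the measured lid centres into the scene camera lands on the lids there, and the diameters agree with 92 mm. I'll close the fingers and move over lid 4 (the one at y = −0.287), 32 mm off its centre along −tool x.

Emit:
servo_tool(
  commands=[0,0.4,-0.3,0,0,0,0.9,-0.7,0,0,0,0.9,-0.7,0,0,0,0.9,-0.7,0,0,0,0.9,-0.7,0,0,0,0.9,-0.7,0,0,0,0.9,-0.7,0,0,0,0.9,-0.7,0,0,0,0.9,-0.7,0,0,0,0.9,-0.7,0,0,0,0.8,-0.7,0,0,0,0,0,0,0],
  newtons=10,
)

```text
clock: 1.2
tool_pos: [0.427, -0.2819, 0.2463]
ee_rot: [0.979, 0.201, 0.001, -0.001]
force: [-0.1, 0.9, 0.4]
width: 0.179
gripper_force: 0.0
```

Emit:
servo_tool(
  commands=[0,-0.2,0.5,0,0,0,0,0,0.8,0,0,0,0,0.9,0,0,0,0,0.9,0,0,0,0,0.7,0,0,0,0,0.4,0,0,0,0,0,0,0,0,0,0,0],
)

```text
clock: 1.87
tool_pos: [0.4234, -0.3068, 0.1347]
ee_rot: [0.981, 0.196, -0.0, -0.0]
force: [1.0, -0.2, 0.3]
width: 0.002
gripper_force: 0.0
```

Emit:
servo_tool(
  commands=[0,0.2,-0.2,0,0,0,0,0,0.15,0,0,0,0,0.1,0,0,0,0,0,0,0,0,0,0,0],
)

```text
clock: 2.28
tool_pos: [0.4268, -0.2989, 0.1275]
ee_rot: [0.981, 0.196, 0.0, 0.0]
force: [0.2, 0.6, 0.3]
width: 0.005
gripper_force: 0.0
```

Emit:
servo_tool(
  commands=[0,0,0,0.05,0,0,0,0,0.05,0,0,0,0,0,0],
)

```text
clock: 2.53
tool_pos: [0.427, -0.2993, 0.1257]
ee_rot: [0.981, 0.196, -0.0, 0.001]
force: [-4.0, 2.3, 14.0]
width: 0.008
gripper_force: 6.8
```

Emit:
servo_tool(
  commands=[0,0,0,0.05,0,0,0,0,0,0,0,0,0,0,0],
)

```text
clock: 2.78
tool_pos: [0.427, -0.2993, 0.1254]
ee_rot: [0.981, 0.196, -0.0, 0.001]
force: [-7.9, 3.5, 25.6]
width: 0.006
gripper_force: 12.4
```

Lid 4 is solid: 14 N then 26 N with no dip. Next is lid 3.

Emit:
servo_tool(
  commands=[0,0,0,-0.5,0,0,0,0,-0.6,0,0,0.5,-0.8,0,0,0,0.5,-0.8,0,0,0,0.5,-0.8,0,0,0,0.5,-0.8,0,0,0,0.5,-0.8,0,0,0,0.5,-0.8,0,0,0,0.5,-0.8,0,0,0,0.35,-0.46,0,0,0,0,0,0,0,0,0,0,0,0],
)

```text
clock: 3.78
tool_pos: [0.4638, -0.0858, 0.1559]
ee_rot: [0.98, 0.197, 0.0, 0.0]
force: [-0.0, -1.6, 0.5]
width: 0.008
gripper_force: 0.0
```

Emit:
servo_tool(
  commands=[0,0,0,0.5,0,0,0,0,0.3,0,0,0,0,0.15,0,0,0,0,0,0,0,0,0,0,0],
)

```text
clock: 4.2
tool_pos: [0.4631, -0.0872, 0.1269]
ee_rot: [0.981, 0.196, -0.0, -0.0]
force: [1.0, 0.5, 0.5]
width: 0.005
gripper_force: 0.0
```

Emit:
servo_tool(
  commands=[0,0,0,0.05,0,0,0,0,0.05,0,0,0,0,0,0],
)

```text
clock: 4.45
tool_pos: [0.4636, -0.0867, 0.1243]
ee_rot: [0.981, 0.196, 0.0, 0.0]
force: [-0.8, 0.2, -0.3]
width: 0.007
gripper_force: 0.0
```

Emit:
servo_tool(
  commands=[0,0,0,0.05,0,0,0,0,0,0,0,0,0,0,0],
)

```text
clock: 4.7
tool_pos: [0.4636, -0.0868, 0.1238]
ee_rot: [0.981, 0.196, -0.0, 0.001]
force: [-4.2, -0.6, 10.1]
width: 0.004
gripper_force: 5.5
```

Lid 3 is solid too: 10 N with no dip. Next is lid 2.

Emit:
servo_tool(
  commands=[0,0,0,-0.5,0,0,0,0,-0.6,0,0,0.7,-0.65,0,0,0,0.7,-0.65,0,0,0,0.7,-0.65,0,0,0,0.7,-0.65,0,0,0,0.7,-0.65,0,0,0,0.6,-0.55,0,0,0,0,0,0,0,0,0,0,0,0,0,0,0,0.5,0,0,0,0,0,0],
)

```text
clock: 5.7
tool_pos: [0.5314, 0.0641, 0.1389]
ee_rot: [0.981, 0.195, -0.002, 0.0]
force: [-0.8, -0.5, -0.6]
width: 0.004
gripper_force: 0.0
```

Emit:
servo_tool(
  commands=[0,0,0,0.3,0,0,0,0,0.15,0,0,0,0,0,0,0,0,0,0,0],
)

```text
clock: 6.03
tool_pos: [0.5329, 0.0655, 0.1271]
ee_rot: [0.981, 0.196, -0.0, 0.0]
force: [-0.5, 0.1, 0.1]
width: 0.004
gripper_force: 0.0
```

Emit:
servo_tool(
  commands=[0,0,0,0.05,0,0,0,0,0.05,0,0,0,0,0,0],
)

```text
clock: 6.28
tool_pos: [0.5332, 0.0659, 0.1242]
ee_rot: [0.981, 0.196, 0.0, 0.0]
force: [-0.8, -0.2, 0.3]
width: 0.006
gripper_force: 0.0
```

Emit:
servo_tool(
  commands=[0,0,0,0.05,0,0,0,0,0,0,0,0,0,0,0],
)

```text
clock: 6.53
tool_pos: [0.5334, 0.066, 0.1231]
ee_rot: [0.981, 0.196, 0.0, 0.0]
force: [-0.8, -1.1, 2.9]
width: 0.003
gripper_force: 1.8
```

Emit:
servo_tool(
  commands=[0,0,0,0.05,0,0,0,0,0,0,0,0,0,0,0],
)

```text
clock: 6.78
tool_pos: [0.5334, 0.066, 0.1227]
ee_rot: [0.981, 0.196, 0.0, 0.001]
force: [-5.7, -1.4, 14.8]
width: 0.002
gripper_force: 7.4
```

Emit:
servo_tool(
  commands=[0,0,0,0.03,0,0,0,0,0,0,0,0,0,0,0],
)

```text
clock: 7.03
tool_pos: [0.5334, 0.066, 0.1225]
ee_rot: [0.981, 0.196, 0.0, 0.001]
force: [-7.2, -1.5, 21.4]
width: 0.004
gripper_force: 10.7
```

Lid 2 is solid: 21 N with no dip. That leaves lid 1, where I still have to see the rocking.

Emit:
servo_tool(
  commands=[0,0,0,-0.5,0,0,0,0,-0.6,0,0,-0.15,-0.85,0,0,0,-0.15,-0.85,0,0,0,-0.15,-0.85,0,0,0,-0.15,-0.85,0,0,0,-0.15,-0.85,0,0,0,-0.15,-0.85,0,0,0,-0.15,-0.85,0,0,0,-0.15,-0.8,0,0,0,0,0,0,0,0,0,0,0,0],
)

```text
clock: 8.03
tool_pos: [0.4211, 0.2405, 0.1534]
ee_rot: [0.98, 0.198, 0.0, -0.0]
force: [1.2, -0.9, 0.1]
width: 0.007
gripper_force: 0.0
```

Emit:
servo_tool(
  commands=[0,0,0,0.4,0,0,0,0,0.4,0,0,0,0,0.15,0,0,0,0,0,0,0,0,0,0,0],
)

```text
clock: 8.45
tool_pos: [0.4218, 0.2382, 0.124]
ee_rot: [0.981, 0.196, -0.001, 0.0]
force: [-0.4, 0.1, -0.1]
width: 0.007
gripper_force: 0.1
```

Emit:
servo_tool(
  commands=[0,0,0,0.05,0,0,0,0,0.05,0,0,0,0,0,0],
)

```text
clock: 8.7
tool_pos: [0.4221, 0.2388, 0.1218]
ee_rot: [0.981, 0.196, -0.0, 0.0]
force: [-0.7, -0.8, 2.0]
width: 0.004
gripper_force: 1.1
```

Emit:
servo_tool(
  commands=[0,0,0,0.05,0,0,0,0,0,0,0,0,0,0,0],
)

```text
clock: 8.95
tool_pos: [0.4218, 0.2388, 0.1204]
ee_rot: [0.981, 0.196, -0.0, 0.0]
force: [-2.8, -2.7, 2.9]
width: 0.006
gripper_force: 2.0
```

Lid 1 gives way at about 3 N, so I'll press on until it reaches its rocking stop.

Emit:
servo_tool(
  commands=[0,0,0,0.05,0,0,0,0,0,0,0,0,0,0,0],
)

```text
clock: 9.2
tool_pos: [0.4218, 0.2387, 0.1192]
ee_rot: [0.981, 0.196, -0.0, 0.001]
force: [-3.6, -3.4, 9.0]
width: 0.002
gripper_force: 5.3
```

Emit:
servo_tool(
  commands=[0,0,0,0.05,0,0,0,0,0,0,0,0,0,0,0],
)

```text
clock: 9.45
tool_pos: [0.422, 0.2388, 0.1184]
ee_rot: [0.981, 0.196, 0.0, 0.001]
force: [-5.4, -4.7, 17.2]
width: 0.004
gripper_force: 9.1
```

Run:
```python
from h import *
c=ctrl.camera('scene'); cv2.imwrite('pics/rock.png',cv2.resize(c['pixels'][90:220,220:360,::-1],None,fx=4,fy=4,interpolation=cv2.INTER_CUBIC))
```

```text
(no output)
```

View pics/rock.png

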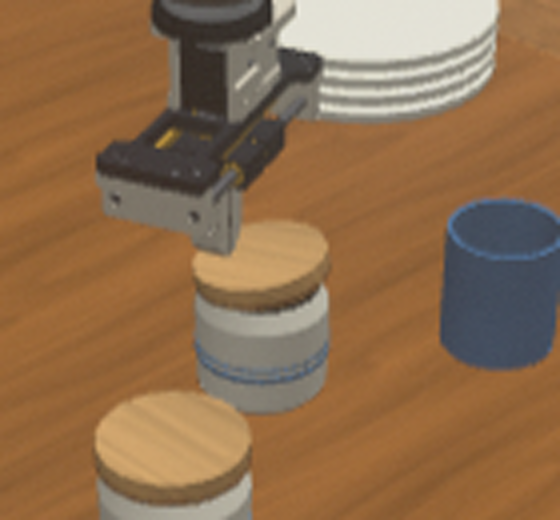

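The crop shows lid 1 clearly tilted: a dark gap on the front right at (290,300), and the pressed side down at (215,250). I'll let go and refine its centre from the scene camera.

Emit:
servo_tool(
  commands=[0,0,0,-0.5,0,0,0,0,-0.9,0,0,0,0,-0.6,0,0,0,0,0,0,0,0,0,0,0],
)

```text
clock: 9.92
tool_pos: [0.4232, 0.2396, 0.1782]
ee_rot: [0.981, 0.196, 0.002, -0.0]
force: [0.5, -0.6, -0.8]
width: 0.007
gripper_force: 0.0
```

Run:
```python
from h import *
c=ctrl.camera('scene'); im=c['pixels'][:,:,::-1].copy()
for (x,y),col in[((.452,.252),(0,255,0)),((.4516,.2549),(255,0,0))]:
    pts=np.array([proj(c,[x+.046*np.cos(a),y+.046*np.sin(a),.105]) for a in np.linspace(0,6.28,60)])
    f=6; big=cv2.resize(im[130:210,250:330],None,fx=f,fy=f,interpolation=cv2.INTER_CUBIC) if col==(0,255,0) else big
    cv2.polylines(big,[((pts-[250,130]+.5)*f).astype(np.int32)],True,col,1)
cv2.imwrite('pics/c.png',big); print(ctrl.get_obs()['tool_pos'])
t=cv2.imread('pics/top0.png'); tc=ctrl.camera('top')
b2=cv2.resize(t[260:325,160:230],None,fx=7,fy=7,interpolation=cv2.INTER_CUBIC)
for (x,y),col in[((.452,.252),(0,255,0)),((.4516,.2549),(255,0,0))]:
    pts=np.array([proj(tc,[x+.046*np.cos(a),y+.046*np.sin(a),.105]) for a in np.linspace(0,6.28,60)])
    cv2.polylines(b2,[((pts-[160,260]+.5)*7).astype(np.int32)],True,col,1)
h=480; cv2.imwrite('pics/c.png',cv2.resize(np.hstack([cv2.resize(big,(400,400)),cv2.resize(b2,(400,371)).copy() if 0 else cv2.resize(b2,(400,400))]),(800,400)))
```

```text
[0.42241081 0.23901867 0.17723542]
```

View pics/c.png

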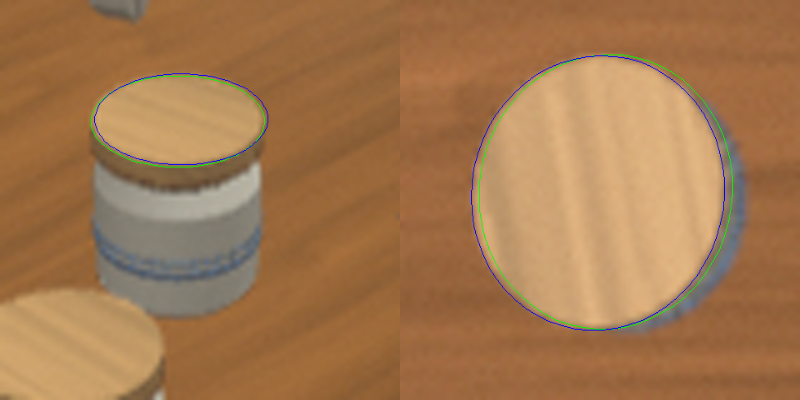

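Both overlaid circles lie on the lid's rim in the scene crop (left, centre 180,120) and the top crop (right, centre 602,192). The lid is level again, with its centre at about (0.452, 0.2525), so I'll press there.

Emit:
servo_tool(
  commands=[0,0.6,-0.02,0,0,0,0.5,-0.02,0,0,0,0,0,0,0,0,0,0,0,0,0,0,0,0.6,0,0,0,0,0.7,0,0,0,0,0.3,0,0,0,0,0.05,0,0,0,0,0,0,0,0,0,0,0],
)

```text
clock: 10.85
tool_pos: [0.452, 0.2531, 0.1283]
ee_rot: [0.981, 0.196, 0.0, -0.0]
force: [-0.8, -0.6, 0.6]
width: 0.006
gripper_force: 0.0
```

Emit:
servo_tool(
  commands=[0,0,0,0.05,0,0,0,0,0.05,0,0,0,0,0,0],
)

```text
clock: 11.1
tool_pos: [0.4523, 0.2528, 0.1252]
ee_rot: [0.981, 0.196, 0.0, 0.0]
force: [-0.1, 0.2, 0.4]
width: 0.001
gripper_force: 0.0
```

Emit:
servo_tool(
  commands=[0,0,0,0.05,0,0,0,0,0.05,0,0,0,0,0,0],
)

```text
clock: 11.35
tool_pos: [0.4524, 0.2529, 0.1222]
ee_rot: [0.981, 0.196, 0.0, 0.0]
force: [-0.9, -0.7, 2.9]
width: 0.007
gripper_force: 1.7
```

Emit:
servo_tool(
  commands=[0,0,0,0.05,0,0,0,0,0.05,0,0,0,0,0,0],
)

```text
clock: 11.6
tool_pos: [0.4524, 0.2529, 0.1194]
ee_rot: [0.981, 0.196, 0.0, 0.0]
force: [-0.9, -1.2, 6.2]
width: 0.004
gripper_force: 2.9
```

Emit:
servo_tool(
  commands=[0,0,0,0.05,0,0,0,0,0.05,0,0,0,0,0,0],
)

```text
clock: 11.85
tool_pos: [0.4525, 0.253, 0.1178]
ee_rot: [0.981, 0.196, 0.001, 0.001]
force: [-6.0, -3.8, 20.1]
width: 0.001
gripper_force: 10.1
```

Emit:
servo_tool(
  commands=[0,0,0,0.03,0,0,0,0,0,0,0,0,0,0,0,0,0,0,0,0],
)

```text
clock: 12.18
tool_pos: [0.4525, 0.2531, 0.1177]
ee_rot: [0.981, 0.196, 0.001, 0.001]
force: [-6.9, -6.3, 27.3]
width: 0.006
gripper_force: 13.8
```

Run:
```python
from h import *
c=ctrl.camera('scene'); im=c['pixels'][:,:,::-1]
big=cv2.resize(im[130:210,240:340],None,fx=6,fy=6,interpolation=cv2.INTER_CUBIC)
pts=np.array([proj(c,[.452+.046*np.cos(a),.2525+.046*np.sin(a),.099]) for a in np.linspace(0,6.28,60)])
cv2.polylines(big,[((pts-[240,130]+.5)*6).astype(np.int32)],True,(0,255,0),1)
cv2.imwrite('pics/home.png',big)
```

```text
(no output)
```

View pics/home.png

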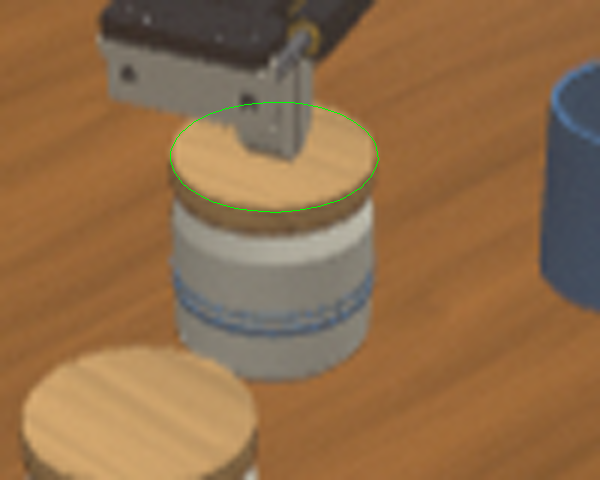

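The lid's outline fits the predicted circle at 99 mm (centre 275,157). It is level, the gap has gone, and the fingertips are still pressing at about (275,150). I'm handing it in.

```bash
python3 -c "
from cell import ctrl
print(ctrl.get_obs()['force']); print(ctrl.sign_off())"
```

```text
[-7.27984568 -4.55071379 27.59798123]
the job is handed in; nothing more can be done
None
```

The rocking lid, on the jar at about (0.452, 0.253) nearest the mug, was found and pressed about 6 mm down until home; I handed the job in at about 12 s with the fingertips still pressing its middle at about 27 N.

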